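# Pack the re-heeling caddy

### The arm

A 6-joint arm with a two-finger parallel gripper is mounted at the origin on the work surface. World frame = base frame: x ahead of the robot, y to its left, z up, the work surface at z = 0. Lengths are in m, angles in rad, forces in N, time in s.
With the tool pointing down it reaches from about 0.375 to 0.975 m from the base axis. Payload 3.8 kg.
Tool frame: the origin (TCP) lies at the very end of the fingers, on their centre line; the grasp point (between the pads) lies 19 mm behind it; z points along the fingers, y is the line along which they close (so a half turn about z gives the same grasp; the last joint's range is limited). The gripper opens to 85 mm and grips with 20 to 120 N. Pads are 22 mm wide; open, the fingers measure 114 mm over their backs; the gripper's body (76 mm by 85 mm) begins 54 mm behind the grasp point. The pads swing forward as they close: fully open they stand 13 mm farther back than shut.
Start: joints at [-1.274, 0.264, 1.604, -0, 1.274, -0.037], TCP at [0.221, -0.638, 0.231] pointing down, gripper open.
Joint ranges: [-2.63, 2.63], [-0.94, 2.18], [0.31, 2.57], [-1.31, 4.45], [0, 2.66], [-2.55, 2.55]. Speed limits (rad/s): [2.57, 2.57, 3.14, 3.14, 3.14, 3.14].

### API

Orientations are given as a rotation vector (axis times angle).
In Python, from workcell import bot gives the robot as it stands.
- The arm moves only by the shell command python3 -m creep 'ROWS' [FORCE]. ROWS is JSON, a list of rows, each a list of 5 numbers: the shift along the tool's x, y, z in units of 0.05 m (1.0 is 0.05 m), then the turn about the tool's z in units of 0.1 rad (1.0 is 0.1 rad), then the opening, from 0 (shut) to 1 (fully open). In form: [[tx, ty, tz, spin, hand], ...]. A call has 1 to 20 rows; each row shifts and turns the commanded pose from where the row before left it, along the tool's axes as they then stand; what a row does not reach is not made up. A row lasts 1/8 s, in which the tool goes at most 62.5 mm and 10.7 degrees, less where a joint would pass 70% of its speed; a pose out of reach is approached as far as the arm can. A call with a number of a shift or a turn outside -1 to 1 is refused whole. A call with a gripper value outside its range is refused whole. The fingers move at their own pace and stop on an object; FORCE is the grip in N (left out, the last holds). Time passes only in rows, so rows that do not move let the fingers close. It gives the time, the measured TCP pose, the force, the opening and the grip force at its end, in the units of the state.
- bot.read_state(): the state, without advancing time (a new reading comes with each control period).
- bot.read_camera(name): name is "scene" or "top" or "wrist"; returns a dict with "pixels" (420x560x3 uint8, red, green, blue), "vfov" (degrees; the focal length in pixels is half the picture's height over the tangent of half this angle, whatever the lens; pixels are square), "cx", "cy" (the principal point, pixels), "world_to_cam" (4x4, takes a point from world to camera coordinates). Camera axes: x right, y down, z forward; pixel columns grow to the right and rows downward; lengths in m; the calibration is good to about 2 mm. A picture is of the moment at which its call begins. There is no depth.
- bot.finish_job(): hands the job in; it is judged then, once.
Trained networks look in a picture, given as the dict that the camera call returned (one of the last four; its "shot" number tells which), for a name from the list of things; names that differ only in an ending like _2 or _b are one class to them, and where a whole thing is asked for, a point or a joint stands for the part that bears it (a point fixed in the world has none). Each returns a list of dicts, best first, with "score" (0 to 1); they miss things now and then, are a little off and sometimes report something else, mostly with a low value. They report only what shows in the picture. A call takes as long as a camera call. They do not tell look-alikes from the thing itself.
- bot.look_for(target, picture): "bbox" ([left, top, right, bottom] in pixels, round what is visible of it).
- bot.regions_of(target, picture): "mask" (420x560 bool, what is visible of it) and "bbox" ([left, top, right, bottom] in pixels, round what is visible of it).
The state is a dict: "time": time; "q": joint angles; "joint_vel": joint speeds; "joint_torque": joint torques, N m; "tool_pos": TCP position; "tcp_rot": TCP orientation; "wrist_force": force on the tool from outside, world axes, zero at the start; "torque": the same for the moment, N m; "width": opening from 0.0 (shut) to 1.0 (fully open); "grip_force": force on a finger pad.
Only numpy, scipy, OpenCV 4.12 (cv2) and the standard library are available. Lean on these libraries where they do the work, as an engineer would, in place of code of your own. Each camera call takes 0.05 s, during which the arm holds its last target. There are 200 camera calls.

### The job

Pack the wooden caddy for a re-heeling job: put the larger stacked heel, the larger round tin, the wax block and the brush each into the caddy recess cut to its own shape, lying flat on the recess floor, right way up as they stand now. Leave the smaller heel and the smaller tin standing where they are on the bench.

Things in the scene. Friction and masses are not known exactly. Their poses are not given: they have to be found in the camera images.
- heel: The larger stacked-leather shoe heel to pack, brown with a black rubber top, D-shaped seen from above: 62 mm long (x), 60 mm wide (y), 30 mm high. The straight side faces are parallel and run from x = -31 to +1 mm; the flat end is at x = -31 mm, the half-round end (radius 30 mm) reaches x = +31 mm. Origin: centre of the underside; z up. About 90 g.
- tin: The larger round tin to pack, closed, bare metal: diameter 60 mm, 28 mm high. Origin: centre of the underside; z up. About 140 g.
- wax: Cream-coloured block of wax to pack: 62 mm (x) by 42 mm (y) by 32 mm high, edges rounded 3 mm. Origin: centre of the underside; z up. About 80 g.
- brush: Shoe brush to pack, resting on its black bristles: brown wooden back 90 mm (x) by 34 mm (y), 38 mm high in all, of which the lower 18 mm are bristles (rigid, 84 x 30 mm). Origin: centre of the underside; z up. About 70 g.
- small_heel: Look-alike that stays on the bench: the smaller stacked heel, same D shape and materials, 44 mm long, 42 mm wide, 30 mm high. Origin: centre of the underside.
- small_tin: Look-alike that stays on the bench: the smaller round tin, diameter 44 mm, 28 mm high. Origin: centre of the underside.
- bay_heel: Fixed plywood block 120 (x) x 90 (y) x 16 mm, one of four side by side, in any order, in a low dark wooden caddy (rim 24 mm high). Origin: centre of its underside, 6 mm above the table; felt-lined recess centred in it, floor 6 mm and top 16 mm above the origin; z up. Recess D-shaped, 78 mm (x) by 76 mm (y), flat end at -x, half-round end at +x: for the larger heel, turned the same way.
- bay_tin: Fixed plywood block 120 (x) x 90 (y) x 16 mm, one of four side by side, in any order, in a low dark wooden caddy (rim 24 mm high). Origin: centre of its underside, 6 mm above the table; felt-lined recess centred in it, floor 6 mm and top 16 mm above the origin; z up. Its recess is round, diameter 76 mm: for the larger tin.
- bay_wax: Fixed plywood block 120 (x) x 90 (y) x 16 mm, one of four side by side, in any order, in a low dark wooden caddy (rim 24 mm high). Origin: centre of its underside, 6 mm above the table; felt-lined recess centred in it, floor 6 mm and top 16 mm above the origin; z up. Its recess is a short rectangle, 78 mm (x) by 58 mm (y): for the wax block, lengthwise.
- bay_brush: Fixed plywood block 120 (x) x 90 (y) x 16 mm, one of four side by side, in any order, in a low dark wooden caddy (rim 24 mm high). Origin: centre of its underside, 6 mm above the table; felt-lined recess centred in it, floor 6 mm and top 16 mm above the origin; z up. Its recess is a long slot, 106 mm (x) by 50 mm (y): for the brush, lengthwise.
Not all that is in view belongs to the job. Leave any pink look-alike of the heel alone.

How it is judged:
By the outcome, as a careful person would: the job done as asked, in the order asked, and still so for the second after the job is handed in, with the robot touching nothing.
It also fails if it takes over 99 s, if anything falls off the work surface, if the arm or the gripper's body presses on something with over 40 N, if the wrist force passes 120 N, or if a joint passes its speed limit or range.

## Working session

There is one attempt and no reset: what is moved stays moved. The work goes in short steps, Python scripts to look and compute and a shell command to move; the robot and the scene stay as the last step left them, time stands still between calls to the robot, and variables do not carry over. Pictures are saved under pics/ and viewed, at most 14 in all, crops included, and the job is handed in when it is done.

```bash
mkdir -p pics; ls
python3 - <<'E'
from workcell import bot
import cv2,numpy as np
s=bot.read_state();print({k:np.round(v,3).tolist() for k,v in s.items()})
for n in ("top","scene"):
    p=bot.read_camera(n);cv2.imwrite(f"pics/{n}0.png",p["pixels"][:,:,::-1])
    print(n,p["vfov"],p["cx"],p["cy"],np.round(p["world_to_cam"],3).tolist(),[k for k in p])
    for t in "heel tin wax brush small_heel small_tin bay_heel bay_tin bay_wax bay_brush".split():
        print(t,[(round(d["score"],2),np.round(d["bbox"]).astype(int).tolist()) for d in bot.look_for(t,p)[:4]])
E
```

```text
pics
{'time': 0.0, 'q': [-1.274, 0.265, 1.605, -0.0, 1.274, -0.037], 'joint_vel': [0.001, 0.0, -0.001, -0.0, -0.0, -0.001], 'joint_torque': [-0.0, -51.511, -36.732, 0.0, 0.013, 0.0], 'tool_pos': [0.221, -0.637, 0.23], 'tcp_rot': [-3.096, -0.522, 0.0], 'wrist_force': [0.815, -0.281, 0.632], 'torque': [-0.07, 0.025, 0.024], 'grip_force': 0.0, 'width': 1.005}
top 51.017743047241105 277.6419603551813 204.5560204155498 [[-0.025, -0.999, 0.022, -0.067], [-0.981, 0.02, -0.194, 0.534], [0.194, -0.026, -0.981, 0.928], [0.0, 0.0, 0.0, 1.0]] ['pixels', 'vfov', 'cx', 'cy', 'world_to_cam', 'shot']
heel [(0.96, [415, 133, 447, 161]), (0.96, [430, 184, 464, 220]), (0.93, [377, 173, 407, 208]), (0.74, [320, 125, 349, 153])]
tin [(0.73, [247, 228, 271, 253])]
wax [(0.88, [393, 239, 418, 270])]
brush [(0.66, [240, 152, 263, 175]), (0.6, [328, 240, 345, 282]), (0.19, [377, 172, 408, 207])]
small_heel [(0.84, [237, 152, 264, 176]), (0.63, [390, 237, 420, 267])]
small_tin [(0.55, [312, 178, 327, 203])]
bay_heel [(0.64, [58, 202, 122, 261])]
bay_tin [(0.89, [120, 163, 175, 224])]
bay_wax [(0.95, [105, 212, 160, 273])]
bay_brush [(0.81, [88, 150, 144, 209])]
scene 45.82255860103058 283.693359868183 207.89805949166998 [[-0.839, 0.544, -0.01, 0.513], [0.309, 0.462, -0.831, -0.107], [-0.448, -0.7, -0.556, 1.488], [0.0, 0.0, 0.0, 1.0]] ['pixels', 'vfov', 'cx', 'cy', 'world_to_cam', 'shot']
heel [(0.9, [198, 195, 226, 217]), (0.87, [256, 133, 277, 152]), (0.64, [213, 143, 232, 164]), (0.62, [178, 159, 201, 179])]
tin [(0.64, [314, 200, 338, 220]), (0.62, [251, 193, 266, 209])]
wax [(0.75, [260, 146, 283, 167])]
brush [(0.81, [287, 166, 322, 187])]
small_heel [(0.76, [259, 224, 283, 251])]
small_tin [(0.52, [251, 192, 265, 210])]
bay_heel [(0.96, [386, 285, 456, 319]), (0.47, [218, 163, 243, 180])]
bay_tin [(0.93, [320, 264, 387, 298])]
bay_wax [(0.95, [371, 256, 440, 289])]
bay_brush [(0.67, [331, 290, 401, 328])]
```

Run:
```python
import cv2
a=cv2.imread("pics/top0.png")[115:290,50:480]
cv2.imwrite("pics/top0c.png",cv2.resize(a,(798,325),interpolation=cv2.INTER_CUBIC))
b=cv2.imread("pics/scene0.png");cv2.imwrite("pics/sc0c.png",cv2.resize(b[120:340,160:470],(797,566),interpolation=cv2.INTER_CUBIC))
```

```text
(no output)
```

View pics/top0c.png

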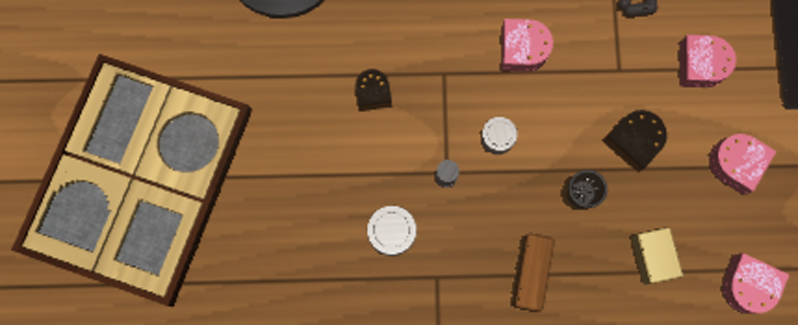

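View pics/sc0c.png

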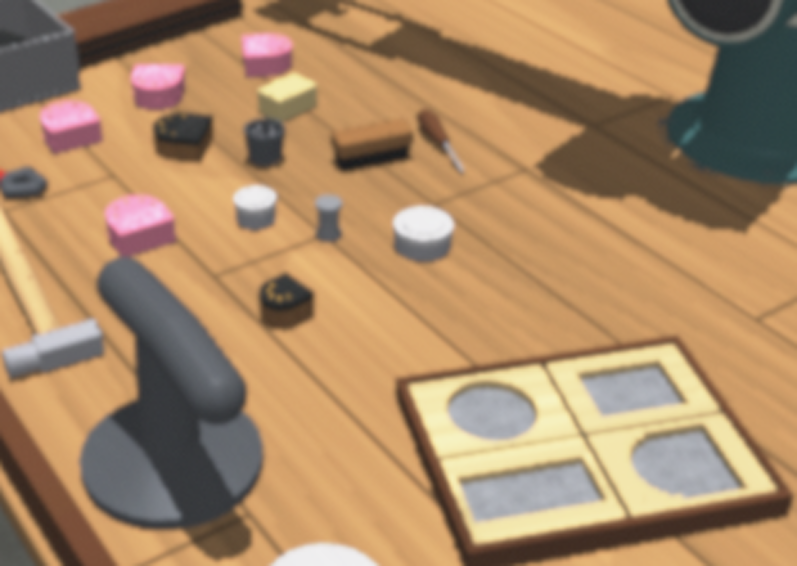

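The top view, crop (x, y) with full-image pixels in brackets:

- **Heels:** the dark large heel is at (638,139) [394,190]. The dark small heel is at (373,90) [251,163]. Four pink look-alikes stay put.
- **Tins:** the large tin is at (391,230) [261,239] and the small one at (499,134) [319,187].
- **Wax and brush:** the wax is at (657,255) [404,252] and the brush at (532,272) [337,262].
- **Caddy:** it is on the left. The bays are brush (upper left), tin (upper right), heel (lower left) and wax (lower right).

The larger ones of each dark pair fit the description. Next I fit their poses, checking size as well.

```bash
cat > h.py <<'E'
import numpy as np,cv2
from scipy.optimize import minimize
from scipy.spatial.transform import Rotation as R
from workcell import bot
def K(p):
    f=210/np.tan(np.radians(p["vfov"])/2); return np.array([[f,0,p["cx"]],[0,f,p["cy"]],[0,0,1]])
def proj(p,X):
    X=np.asarray(X,float).reshape(-1,3); T=np.array(p["world_to_cam"]); u=(K(p)@(X@T[:3,:3].T+T[:3,3]).T).T
    return u[:,:2]/u[:,2:]
def unproj(p,uv,z):
    T=np.array(p["world_to_cam"]);d=T[:3,:3].T@np.linalg.solve(K(p),[*uv,1]);c=-T[:3,:3].T@T[:3,3]
    return c+d*(z-c[2])/d[2]
def rect(a,b): return np.array([[-a,-b],[a,-b],[a,b],[-a,b]])/2
def circ(d): t=np.linspace(0,2*np.pi,48);return np.c_[np.cos(t),np.sin(t)]*d/2
def dee(l,w): t=np.linspace(-np.pi/2,np.pi/2,30);r=w/2;return np.r_[np.c_[l/2-r+r*np.cos(t),r*np.sin(t)],[[-l/2,r],[-l/2,-r]]]
SH={"heel":(dee(.062,.060),.030),"tin":(circ(.060),.028),"wax":(rect(.062,.042),.032),"brush":(rect(.09,.034),.038),"small_heel":(dee(.044,.042),.03),"small_tin":(circ(.044),.028),
 "bay":(rect(.12,.09),.022)}
def outline(n,q,z):
    s=SH[n][0];c,k=np.cos(q[2]),np.sin(q[2]);return np.c_[s@np.array([[c,k],[-k,c]])+q[:2],np.full(len(s),z)]
def sil(p,n,q,S=4,base=0.):
    zs=[.022] if n=="bay" else [base,base+SH[n][1]]
    u=np.vstack([proj(p,outline(n,q,z)) for z in zs]);m=np.zeros((420*S,560*S),np.uint8)
    cv2.fillConvexPoly(m,cv2.convexHull(np.round((u+.5)*S).astype(np.int32)),1);return m
def fit(n,views,q0,yaws,S=4,base=0.):
    M=[(p,cv2.resize(m.astype(np.uint8),None,fx=S,fy=S,interpolation=cv2.INTER_NEAREST)) for p,m in views]
    def c(q):
        r=0
        for p,m in M:
            s=sil(p,n,q,S,base);r-=(s&m).sum()/max(1,(s|m).sum())
        return r/len(M)
    best=[minimize(c,[*q0[:2],y],method="Nelder-Mead",options=dict(initial_simplex=np.array([[*q0[:2],y],[q0[0]+.01,q0[1],y],[q0[0],q0[1]+.01,y],[q0[0],q0[1],y+.3]]),maxfev=90)) for y in yaws]
    b=min(best,key=lambda r:r.fun);return b.x,-b.fun
def pick(p,name,uv,alts=()):
    for t in (name,*alts):
        for d in bot.regions_of(t,p):
            m=np.asarray(d["mask"]);v,u=int(uv[1]),int(uv[0])
            if m[v,u] and m.sum()<9000: return m,d["score"]
    return None,0
E
cat > a.py <<'E'
from h import *
t=bot.read_camera("top");s=bot.read_camera("scene")
seeds={"heel":((394,190),(231,172)),"tin":((261,239),(324,210)),"wax":((404,252),(272,158)),"brush":((337,262),(304,176))}
for n,(a,b) in seeds.items():
    V=[]
    q0=unproj(t,a,SH[n][1]/2)
    for p,uv in((t,a),(s,b)):
        m,sc=pick(p,n,uv,("small_"+n,) if n in("heel","tin") else ())
        if m is not None: V.append((p,m))
        print(n,sc,None if m is None else int(m.sum()),proj(p,q0).round()[0])
    for vv in (V,V[:1]):
        if vv: print(n,*[np.round(x,4) for x in fit(n,vv,q0,[0] if n=="tin" else np.arange(0,6.2,.8))])
for n,uv in {"bay_heel":(90,231),"bay_tin":(151,191),"bay_wax":(130,243),"bay_brush":(113,178)}.items():
    m,sc=pick(t,n,uv)
    V=[(t,m)] if m is not None else []
    q0=unproj(t,uv,.022); v=proj(s,q0)[0]
    m2,sc2=pick(s,n,v)
    if m2 is not None:V.append((s,m2))
    print(n,sc,sc2,v.round(),*[np.round(x,4) for x in fit("bay",V,q0,np.arange(0,3,.5))] if V else '')
E
python3 a.py
```

```text
heel 0.58 716 [394. 190.]
heel 0.59 400 [231. 172.]
heel [ 0.5737 -0.3534  5.5018] 0.9536
heel [ 0.5737 -0.3529  5.5225] 0.9637
tin 0 None [261. 239.]
tin 0.73 373 [323. 210.]
tin [ 0.4586 -0.0385  0.1535] 0.8455
tin [ 0.4586 -0.0385  0.1535] 0.8455
wax 0.87 606 [404. 252.]
wax 0.89 291 [270. 157.]
wax [ 0.4231 -0.3626  6.4769] 0.878
wax [ 0.4228 -0.3629  0.1802] 0.9391
brush 0.95 646 [337. 262.]
brush 0.94 468 [304. 175.]
brush [ 0.4053 -0.2093 -0.2069] 0.8569
brush [ 0.4058 -0.21    2.92  ] 0.8867
bay_heel 0.87 0.62 [426. 298.] [ 0.492   0.3427 -0.353 ] 0.9381
bay_tin 0.79 0.74 [350. 278.] [ 0.5767  0.2127 -0.3509] 0.9588
bay_wax 0.56 0 [405. 268.] [ 0.4592  0.2544 -0.3582] 0.9694
bay_brush 0 0.89 [366. 308.] [0.6095 0.2986 2.7999] 0.9431
```

```bash
cat > d.py <<'E'
import sys
from h import *
x,y,z,psi=map(float,sys.argv[1:5])
s=bot.read_state();p=np.array(s["tool_pos"]);M=R.from_rotvec(s["tcp_rot"]).as_matrix()
d=M.T@(np.array([x,y,z])-p)
now=np.arctan2(M[1,0],M[0,0])
print("t",round(s["time"],2),"pos",p.round(4),"psi",round(now,3),"tilt",M[2].round(3),"q6",round(s["q"][5],2),"w",round(s["width"],3),"grip",round(s["grip_force"],1),"F",np.round(s["wrist_force"],1))
print("units x,y,z",(d/.05).round(3),"spin",round(-((psi-now+np.pi)%(2*np.pi)-np.pi)/.1,2))
E
python3 -m creep '[[0.85,-0.305,0,0,1],[0.85,-0.305,0,0,1],[0.85,-0.305,0,0,1],[0.85,-0.305,0,0,1],[0.85,-0.305,0,0,1],[0.85,-0.305,0,0,1],[0.85,-0.305,0,0,1],[0.85,-0.305,0,0,1],[0.85,-0.305,0,0,1],[0.85,-0.305,0,0,1],[0,0,0,-1,1],[0,0,0,-1,1],[0,0,0,-1,1],[0,0,0,-1,1],[0,0,0,-1,1],[0,0,0,-1,1],[0,0,0,-1,1],[0,0,0,-1,1],[0,0,0,-1,1],[0,0,0,-1,1]]'; python3 d.py .5737 -.3534 .15 2.36
```

```text
time: 4.55
tool_pos: [0.5727, -0.3544, 0.2313]
tcp_rot: [-2.465, -1.947, -0.0]
wrist_force: [-0.1, -0.1, 0.2]
width: 1.001
grip_force: 0.0
t 4.55 pos [ 0.5727 -0.3544  0.2313] psi 1.337 tilt [ 0. -0. -1.] q6 -0.36 w 1.001 grip 0.0 F [-0.1 -0.1  0.2]
units x,y,z [0.024 0.014 1.626] spin -10.23
```

```bash
python3 -m creep '[[0,0,0,-1,1],[0,0,0,-1,1],[0,0,0,-1,1],[0,0,0,-1,1],[0,0,0,-1,1],[0,0,0,-1,1],[0,0,0,-1,1],[0,0,0,-1,1],[0,0,0,-1,1],[0,0,0,-1,1],[0,0,0,-0.2,1],[0,0,0,0,1]]'>/dev/null; python3 d.py .5737 -.3534 .15 2.36
python3 - <<'E'
from h import *
p=bot.read_camera("wrist");im=p["pixels"][:,:,::-1].copy()
m,sc=pick(p,"heel",proj(p,[.5737,-.3534,.03])[0],("small_heel",))
print(sc,proj(p,[.5737,-.3534,.03]))
if m is not None: print(fit("heel",[(p,m)],[.5737,-.3534],[-.78],S=2))
for q in ([.5737,-.3534,-.78],):
    cv2.polylines(im,[proj(p,outline("heel",q,.03)).round().astype(np.int32)],True,(0,255,0),1)
cv2.imwrite("pics/w1.png",im)
E
```

```text
t 6.05 pos [ 0.5727 -0.3544  0.2313] psi 2.352 tilt [-0.  0. -1.] q6 -1.37 w 0.998 grip 0.0 F [-0.2 -0.   0.1]
units x,y,z [1.000e-03 2.800e-02 1.626e+00] spin -0.08
0.83 [[278.15294361 182.59314753]]
(array([ 0.57343043, -0.3515115 , -0.78684131]), np.float64(0.9736629503958636))
```

View pics/w1.png

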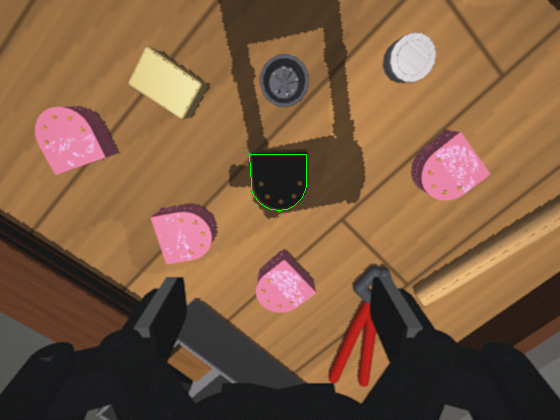

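The wrist view shows the dark heel under the green 62×60 mm outline at about (278,182), so it is the large one. The pink ones lie around it and there is a cup at (284,80). Descending.

```bash
python3 -m creep '[[0,0.03,0.85,-0.08,1],[0,0,0.85,0,1],[0,0,0.85,0,1],[0,0,0.85,0,1],[0,0,0.85,0,1],[0,0,0.2,0,1],[0,0,0.06,0,1],[0,0,0,0,1],[0,0,0,0,0.5],[0,0,0,0,0.4],[0,0,0,0,0.4],[0,0,0,0,0.4],[0,0,0,0,0.4]]' 50;python3 d.py .5737 -.3534 .12 2.788
```

```text
time: 7.78
tool_pos: [0.5752, -0.3543, 0.008]
tcp_rot: [1.193, 2.903, -0.001]
wrist_force: [0.3, 0.6, 4.8]
width: 0.688
grip_force: 54.8
t 7.78 pos [ 0.5752 -0.3543  0.008 ] psi 2.362 tilt [-0.003  0.001 -1.   ] q6 -1.38 w 0.688 grip 54.8 F [0.3 0.6 4.8]
units x,y,z [ 0.026 -0.007 -2.24 ] spin -4.26
```

```bash
python3 -m creep '[[0,0,-0.3,0,0.4],[0,0,-0.7,0,0.4],[0,0,-0.8,0,0.4],[0,0,-0.7,-1,0.4],[0,0,0,-1,0.4],[0,0,0,-1,0.4],[0,0,0,-1,0.4],[0,0,0,-0.26,0.4],[0.2,0.39,0,0,0.4],[0.4,0.78,0,0,0.4],[0.4,0.78,0,0,0.4],[0.4,0.78,0,0,0.4],[0.4,0.78,0,0,0.4],[0.4,0.78,0,0,0.4],[0.4,0.78,0,0,0.4]]';python3 -m creep '[[0.4,0.78,0,0,0.4],[0.4,0.78,0,0,0.4],[0.4,0.78,0,0,0.4],[0.4,0.78,0,0,0.4],[0.4,0.78,0,0,0.4],[0.4,0.78,0,0,0.4],[0.4,0.78,0,0,0.4],[0.4,0.78,0,0,0.4],[0.4,0.78,0,0,0.4],[0.2,0.39,0,0,0.4],[0,0,0,0,0.4],[0,0,0,0,0.4]]';python3 d.py .492 .3427 .022 2.788
python3 - <<'E'
from h import *
t=bot.read_camera("top");s=bot.read_camera("scene");im=s["pixels"][:,:,::-1].copy();v=t["pixels"][:,:,::-1]
cv2.imwrite("pics/c1.png",np.hstack([cv2.resize(im[150:350,260:460],(400,400)),cv2.resize(v[110:310,40:240],(400,400))]))
E
```

```text
time: 9.65
tool_pos: [0.5386, -0.0681, 0.1309]
tcp_rot: [-0.554, -3.092, -0.001]
wrist_force: [1.0, 0.5, -1.1]
width: 0.69
grip_force: 54.1
time: 11.15
tool_pos: [0.4894, 0.3419, 0.1305]
tcp_rot: [-0.553, -3.092, 0.002]
wrist_force: [-0.6, -0.3, -1.5]
width: 0.688
grip_force: 54.1
t 11.15 pos [0.4894 0.3419 0.1305] psi 2.788 tilt [ 0.    -0.001 -1.   ] q6 -0.65 w 0.688 grip 54.1 F [-0.6 -0.3 -1.5]
units x,y,z [-0.044  0.036  2.171] spin -0.0
```

View pics/c1.png

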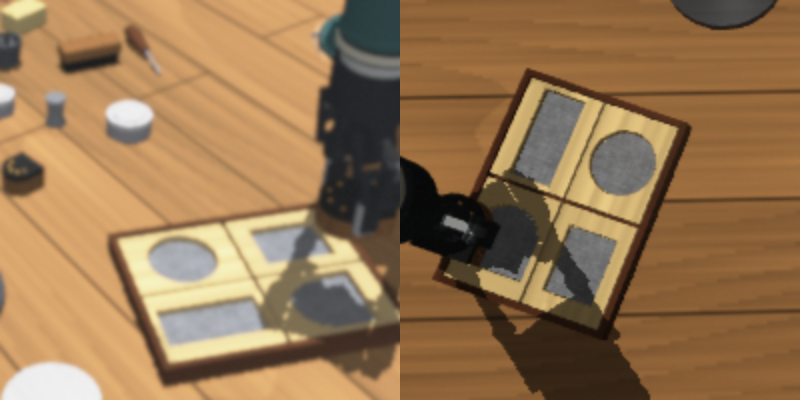

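The bays are clear, and the heel hangs over its D recess (right half, about (510,235)). Lowering and releasing.

```bash
python3 -m creep '[[-0.08,0.036,0.6,0,0.4],[0,0,0.7,0,0.4],[0,0,0.5,0,0.4],[0,0,0.25,0,0.4],[0,0,0.13,0,0.4],[0,0,0,0,0.4],[0,0,0,0,0.4]]';python3 -m creep '[[0,0,0,0,0.75],[0,0,0,0,0.85],[0,0,0,0,0.95],[0,0,-0.3,0,0.95],[0,0,-0.7,0,1],[0,0,-0.9,0,1],[0,0,-0.7,0,1]]';python3 d.py .4586 -.0385 .12 2.788
```

```text
time: 12.12
tool_pos: [0.4951, 0.3437, 0.023]
tcp_rot: [0.553, 3.091, 0.002]
wrist_force: [-0.5, -0.2, -0.5]
width: 0.691
grip_force: 54.1
time: 13.0
tool_pos: [0.4949, 0.3436, 0.155]
tcp_rot: [0.552, 3.091, 0.003]
wrist_force: [0.3, 0.3, 0.3]
width: 1.001
grip_force: 0.0
t 13.0 pos [0.4949 0.3436 0.155 ] psi 2.788 tilt [-0.002  0.002 -1.   ] q6 -0.65 w 1.001 grip 0.0 F [0.3 0.3 0.3]
units x,y,z [-1.966 -7.422  0.688] spin -0.0
```

```bash
python3 -m creep '[[-0.22,-0.825,0,0,1],[-0.22,-0.825,0,0,1],[-0.22,-0.825,0,0,1],[-0.22,-0.825,0,0,1],[-0.22,-0.825,0,0,1],[-0.22,-0.825,0,0,1],[-0.22,-0.825,0,0,1],[-0.22,-0.825,0,0,1],[-0.21,-0.825,0,0,1],[0,0,0,0,1]]'
python3 - <<'E'
from h import *
p=bot.read_camera("wrist");t=bot.read_camera("top");im=p["pixels"][:,:,::-1].copy()
print(proj(p,[.4586,-.0385,.028]))
m,sc=pick(p,"tin",proj(p,[.4586,-.0385,.028])[0],("small_tin",))
q=[.4586,-.0385,0]
if m is not None: q,sc2=fit("tin",[(p,m)],q,[0],S=2);print(sc,q,sc2)
cv2.polylines(im,[proj(p,outline("tin",q,.028)).round().astype(np.int32)],True,(0,255,0),1)
v=t["pixels"][:,:,::-1];o=cv2.resize(v[115:300,50:300],(567,420))
cv2.imwrite("pics/w2.png",cv2.resize(np.hstack([im,o]),(798,298)))
E
python3 d.py .4586 -.0385 .007 2.788
```

```text
time: 14.25
tool_pos: [0.458, -0.0414, 0.153]
tcp_rot: [0.559, 3.09, -0.001]
wrist_force: [-0.3, 0.4, 0.2]
width: 1.003
grip_force: 0.0
[[280.05129678 202.52508953]]
0.61 [ 0.46222852 -0.03846988  0.12634504] 0.9311038471209454
t 14.4 pos [ 0.4582 -0.0387  0.1524] psi 2.787 tilt [-0.001  0.001 -1.   ] q6 -1.36 w 1.001 grip 0.0 F [0.6 0.6 0.2]
units x,y,z [-0.003  0.005  2.909] spin -0.01
```

View pics/w2.png

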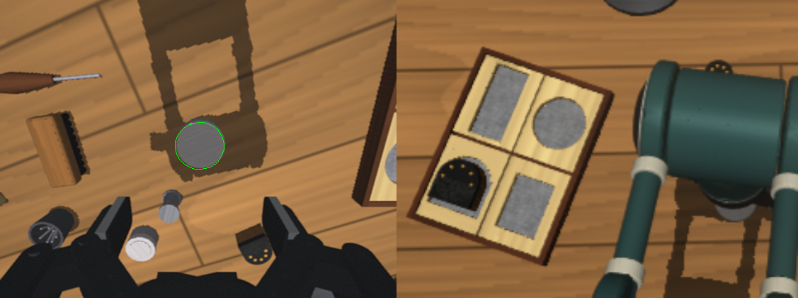

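The wrist view (left half) shows the big tin at (200,145) with the 60 mm circle matching. The top view (right half) shows the heel sitting in its D recess at (460,188). I'll check the heel by fitting it while the tin is picked.

```bash
python3 -m creep '[[-0.07,0.03,0.6,0,1],[0,0,0.8,0,1],[0,0,0.8,0,1],[0,0,0.45,0,1],[0,0,0.2,0,1],[0,0,0.07,0,1],[0,0,0,0,1],[0,0,0,0,0.5],[0,0,0,0,0.4],[0,0,0,0,0.4],[0,0,0,0,0.4],[0,0,0,0,0.4]]' 50;python3 d.py .5767 .2127 .13 2.788
python3 - <<'E'
from h import *
t=bot.read_camera("top");s=bot.read_camera("scene");V=[]
for p in(t,s):
    m,sc=pick(p,"heel",proj(p,[.492,.3427,.042])[0],("small_heel",));print(sc)
    if m is not None:V.append((p,m))
for v in V: print(fit("heel",[v],[.492,.3427],[-.354],base=.012))
E
```

```text
time: 15.9
tool_pos: [0.4629, -0.0392, 0.0072]
tcp_rot: [0.553, 3.09, 0.0]
wrist_force: [-1.7, 0.4, 6.2]
width: 0.681
grip_force: 52.3
t 15.9 pos [ 0.4629 -0.0392  0.0072] psi 2.788 tilt [-0.002  0.001 -1.   ] q6 -1.36 w 0.681 grip 52.3 F [-1.7  0.4  6.2]
units x,y,z [-0.394  5.516 -2.452] spin -0.0
0.93
0.59
(array([ 0.49220509,  0.34307079, -0.35761453]), np.float64(0.9403884795713329))
(array([ 0.4919197 ,  0.34262919, -0.3458847 ]), np.float64(0.9654939106901218))
```

```bash
python3 -m creep '[[0,0,-0.3,0,0.4],[0,0,-0.75,0,0.4],[0,0,-0.75,0,0.4],[-0.04,0.4,-0.65,0,0.4],[-0.05,0.75,0,0,0.4],[-0.05,0.75,0,0,0.4],[-0.05,0.75,0,0,0.4],[-0.05,0.75,0,0,0.4],[-0.05,0.75,0,0,0.4],[-0.05,0.75,0,0,0.4],[-0.05,0.62,0,0,0.4],[0,0,0,0,0.4],[0,0,0,0,0.4]]';python3 d.py .5767 .2127 .0205 2.788
```

```text
time: 17.73
tool_pos: [0.5752, 0.2127, 0.1286]
tcp_rot: [-0.552, -3.092, 0.001]
wrist_force: [0.1, 0.9, -0.2]
width: 0.678
grip_force: 54.0
t 17.73 pos [0.5752 0.2127 0.1286] psi 2.788 tilt [ 0.    -0.001 -1.   ] q6 -0.9 w 0.678 grip 54.0 F [ 0.1  0.9 -0.2]
units x,y,z [-0.028  0.011  2.161] spin 0.0
```

```bash
python3 -m creep '[[-0.03,0.01,0.6,0,0.4],[0,0,0.7,0,0.4],[0,0,0.5,0,0.4],[0,0,0.24,0,0.4],[0,0,0.12,0,0.4],[0,0,0,0,0.4],[0,0,0,0,0.4]]';python3 -m creep '[[0,0,0,0,0.75],[0,0,0,0,0.85],[0,0,0,0,0.95],[0,0,-0.3,0,0.95],[0,0,-0.7,0,1],[0,0,-0.9,0,1],[0,0,-0.7,0,1],[0,0,0,-1,1],[0,0,0,-1,1],[0,0,0,-1,1],[0,0,0,-1,1],[0,0,0,-1,1],[0,0,0,-0.3,1]]';python3 d.py .4229 -.3628 .15 3.32
```

```text
time: 18.6
tool_pos: [0.5782, 0.2134, 0.0216]
tcp_rot: [0.553, 3.091, 0.002]
wrist_force: [0.0, 0.2, -1.5]
width: 0.677
grip_force: 54.0
time: 20.23
tool_pos: [0.5775, 0.2132, 0.1514]
tcp_rot: [-0.277, 3.128, 0.0]
wrist_force: [-0.0, -0.9, -0.4]
width: 0.999
grip_force: 0.0
t 20.23 pos [0.5775 0.2132 0.1514] psi -2.965 tilt [-0.001  0.    -1.   ] q6 -1.43 w 0.999 grip 0.0 F [-0.  -0.9 -0.4]
units x,y,z [  5.07  -10.796   0.02 ] spin -0.02
```

```bash
python3 -m creep '[[0.36,-0.77,0,0,1],[0.36,-0.77,0,0,1],[0.36,-0.77,0,0,1],[0.36,-0.77,0,0,1],[0.36,-0.77,0,0,1],[0.36,-0.77,0,0,1],[0.36,-0.77,0,0,1],[0.36,-0.77,0,0,1],[0.36,-0.77,0,0,1],[0.36,-0.77,0,0,1],[0.36,-0.77,0,0,1],[0.36,-0.77,0,0,1],[0.36,-0.77,0,0,1],[0.38,-0.78,0,0,1],[0,0,0,0,1]]'
python3 - <<'E'
from h import *
p=bot.read_camera("wrist");t=bot.read_camera("top");im=p["pixels"][:,:,::-1].copy()
q=[.4229,-.3628,.18]
m,sc=pick(p,"wax",proj(p,[*q[:2],.032])[0])
if m is not None: q,sc2=fit("wax",[(p,m)],q,[.18],S=2);print(sc,q,sc2)
cv2.polylines(im,[proj(p,outline("wax",q,.032)).round().astype(np.int32)],True,(0,255,0),1)
v=t["pixels"][:,:,::-1];o=cv2.resize(v[115:300,50:300],(567,420))
cv2.imwrite("pics/w3.png",cv2.resize(np.hstack([im,o]),(798,298)))
E
python3 d.py .4229 -.3628 .009 3.32
```

```text
time: 22.1
tool_pos: [0.4222, -0.3652, 0.1511]
tcp_rot: [-0.269, 3.129, -0.003]
wrist_force: [0.5, 1.2, -0.9]
width: 1.003
grip_force: 0.0
0.67 [ 0.42365647 -0.3620846   0.18395522] 0.956775322402955
t 22.25 pos [ 0.4227 -0.3619  0.1504] psi -2.966 tilt [-0.     0.001 -1.   ] q6 -2.5 w 0.999 grip 0.0 F [0.6 0.4 0. ]
units x,y,z [ 0.    -0.02   2.829] spin -0.03
```

View pics/w3.png

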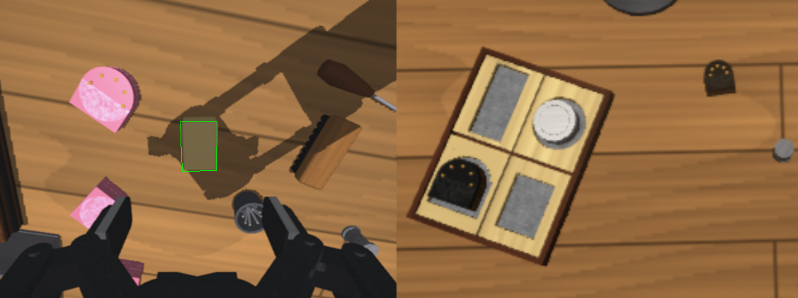

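Wax outlined in green at (199,145) in the wrist view, with the tin in its round recess at (555,122) in the top view. Gripping the wax.

```bash
python3 -m creep '[[0,0,0.6,-0.03,1],[0,0,0.8,0,1],[0,0,0.8,0,1],[0,0,0.35,0,1],[0,0,0.15,0,1],[0,0,0.07,0,1],[0,0,0,0,1],[0,0,0,0,0.4],[0,0,0,0,0.25],[0,0,0,0,0.25],[0,0,0,0,0.25],[0,0,0,0,0.25],[0,0,0,0,0.25]]' 40;python3 d.py .4592 .2544 .13 2.788
```

```text
time: 23.88
tool_pos: [0.4232, -0.363, 0.0125]
tcp_rot: [-0.281, 3.128, -0.002]
wrist_force: [-1.0, -0.1, 5.2]
width: 0.48
grip_force: 42.6
t 23.88 pos [ 0.4232 -0.363   0.0125] psi -2.962 tilt [-0.001 -0.001 -1.   ] q6 -2.5 w 0.48 grip 42.6 F [-1.  -0.1  5.2]
units x,y,z [-2.911 12.019 -2.361] spin 5.33
```

```bash
python3 -m creep '[[0,0,-0.3,0,0.25],[0,0,-0.75,0,0.25],[0,0,-0.75,0,0.25],[0,0,-0.6,1,0.25],[0,0,0,1,0.25],[0,0,0,1,0.25],[0,0,0,1,0.25],[0,0,0,1,0.25],[0.12,0.4,0,0.33,0.25],[0.24,0.79,0,0,0.25],[0.24,0.79,0,0,0.25],[0.24,0.79,0,0,0.25],[0.24,0.79,0,0,0.25],[0.24,0.79,0,0,0.25],[0.24,0.79,0,0,0.25]]';python3 -m creep '[[0.24,0.79,0,0,0.25],[0.24,0.79,0,0,0.25],[0.24,0.79,0,0,0.25],[0.24,0.79,0,0,0.25],[0.24,0.79,0,0,0.25],[0.24,0.79,0,0,0.25],[0.24,0.79,0,0,0.25],[0.24,0.79,0,0,0.25],[0.12,0.37,0,0,0.25],[0,0,0,0,0.25],[0,0,0,0,0.25]]'>/dev/null;python3 d.py .4592 .2544 .0255 2.788
```

```text
time: 25.75
tool_pos: [0.4375, -0.0929, 0.1321]
tcp_rot: [0.553, 3.092, 0.0]
wrist_force: [0.4, 0.4, -0.6]
width: 0.484
grip_force: 42.0
t 27.12 pos [0.4577 0.2538 0.1316] psi 2.788 tilt [ 0.    -0.001 -1.   ] q6 -0.76 w 0.481 grip 42.0 F [-0.3 -0.4  0.3]
units x,y,z [-0.024  0.025  2.121] spin -0.0
```

```bash
python3 -m creep '[[-0.02,0.02,0.6,0,0.25],[0,0,0.7,0,0.25],[0,0,0.48,0,0.25],[0,0,0.22,0,0.25],[0,0,0.12,0,0.25],[0,0,0,0,0.25],[0,0,0,0,0.25]]';python3 -m creep '[[0,0,0,0,0.6],[0,0,0,0,0.7],[0,0,0,0,0.72],[0,0,-0.3,0,0.72],[0,0,-0.7,0,0.72],[0,0,-0.9,0,1],[0,0,-0.7,0,1],[0,0,0,-1,1],[0,0,0,-0.44,1],[0,0,0,0,1]]';python3 d.py .4055 -.2096 .15 2.927
```

```text
time: 28.0
tool_pos: [0.4603, 0.2558, 0.0268]
tcp_rot: [0.553, 3.091, 0.002]
wrist_force: [0.4, -0.3, -0.1]
width: 0.482
grip_force: 42.0
time: 29.25
tool_pos: [0.4597, 0.2556, 0.157]
tcp_rot: [0.33, 3.123, 0.001]
wrist_force: [-0.2, 0.1, 0.1]
width: 1.0
grip_force: 0.0
t 29.25 pos [0.4597 0.2556 0.157 ] psi 2.931 tilt [-0.001  0.001 -1.   ] q6 -0.9 w 1.0 grip 0.0 F [-0.2  0.1  0.1]
units x,y,z [-0.882 -9.325  0.132] spin 0.04
```

```bash
python3 -m creep '[[-0.07,-0.78,0,0,1],[-0.07,-0.78,0,0,1],[-0.07,-0.78,0,0,1],[-0.07,-0.78,0,0,1],[-0.07,-0.78,0,0,1],[-0.07,-0.78,0,0,1],[-0.07,-0.78,0,0,1],[-0.07,-0.78,0,0,1],[-0.08,-0.78,0,0,1],[-0.08,-0.78,0,0,1],[-0.08,-0.78,0,0,1],[-0.08,-0.745,0,0,1],[0,0,0,0,1]]'>/dev/null
python3 - <<'E'
from h import *
p=bot.read_camera("wrist");t=bot.read_camera("top");im=p["pixels"][:,:,::-1].copy()
q=[.4055,-.2096,-.21]
m,sc=pick(p,"brush",proj(p,[*q[:2],.038])[0])
if m is not None: q,sc2=fit("brush",[(p,m)],q,[-.21],S=2);print(sc,q,sc2)
cv2.polylines(im,[proj(p,outline("brush",q,.038)).round().astype(np.int32)],True,(0,255,0),1)
v=t["pixels"][:,:,::-1];o=cv2.resize(v[115:300,50:300],(567,420))
cv2.imwrite("pics/w4.png",cv2.resize(np.hstack([im,o]),(798,298)))
E
python3 d.py .4055 -.2096 .016 2.93
```

```text
0.81 [ 0.40894518 -0.2083139  -0.2244855 ] 0.9061643835616439
t 31.02 pos [ 0.4052 -0.2092  0.1558] psi 2.931 tilt [ 0.     0.001 -1.   ] q6 -1.89 w 1.001 grip 0.0 F [-1.2 -0.1 -0.6]
units x,y,z [-0.009 -0.009  2.795] spin 0.01
```

View pics/w4.png

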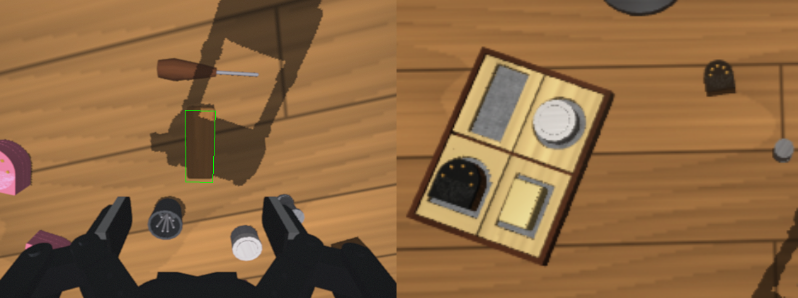

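The wrist view shows the brush at (199,143), with the outline about 3 px low, so the earlier estimate (right under the tool) holds. The top view shows the wax seated at (523,204). Gripping the brush.

```bash
python3 -m creep '[[0,0,0.6,0,1],[0,0,0.8,0,1],[0,0,0.8,0,1],[0,0,0.35,0,1],[0,0,0.17,0,1],[0,0,0.07,0,1],[0,0,0,0,1],[0,0,0,0,0.4],[0,0,0,0,0.2],[0,0,0,0,0.2],[0,0,0,0,0.2],[0,0,0,0,0.2],[0,0,0,0,0.2]]' 40;python3 d.py .6095 .2986 .14 2.788
```

```text
time: 32.65
tool_pos: [0.4058, -0.2101, 0.0168]
tcp_rot: [0.329, 3.123, -0.001]
wrist_force: [-0.6, 0.9, 5.1]
width: 0.386
grip_force: 41.9
t 32.65 pos [ 0.4058 -0.2101  0.0168] psi 2.932 tilt [-0.001 -0.    -1.   ] q6 -1.89 w 0.386 grip 41.9 F [-0.6  0.9  5.1]
units x,y,z [-1.866 10.799 -2.466] spin 1.44
```

```bash
python3 -m creep '[[0,0,-0.3,0,0.2],[0,0,-0.75,0,0.2],[0,0,-0.75,0,0.2],[0,0,-0.7,1,0.2],[0,0,0,0.44,0.2],[-0.02,0.4,0,0,0.2],[-0.02,0.78,0,0,0.2],[-0.02,0.78,0,0,0.2],[-0.02,0.78,0,0,0.2],[-0.02,0.78,0,0,0.2],[-0.02,0.78,0,0,0.2],[-0.02,0.78,0,0,0.2]]'>/dev/null;python3 -m creep '[[-0.02,0.78,0,0,0.2],[-0.02,0.78,0,0,0.2],[-0.02,0.78,0,0,0.2],[-0.02,0.78,0,0,0.2],[-0.02,0.78,0,0,0.2],[-0.02,0.78,0,0,0.2],[-0.02,0.78,0,0,0.2],[-0.02,0.43,0,0,0.2],[0,0,0,0,0.2],[0,0,0,0,0.2]]'>/dev/null;python3 d.py .6095 .2995 .0297 2.788
python3 - <<'E'
from h import *
s=bot.read_camera("scene");v=s["pixels"][:,:,::-1]
cv2.imwrite("pics/c4.png",cv2.resize(v[160:360,260:470],(630,600)))
E
```

```text
t 35.4 pos [0.6088 0.2989 0.1411] psi 2.788 tilt [ 0.001 -0.001 -1.   ] q6 -0.8 w 0.386 grip 41.2 F [ 0.6 -0.3 -0.9]
units x,y,z [-0.011  0.02   2.227] spin -0.0
```

View pics/c4.png

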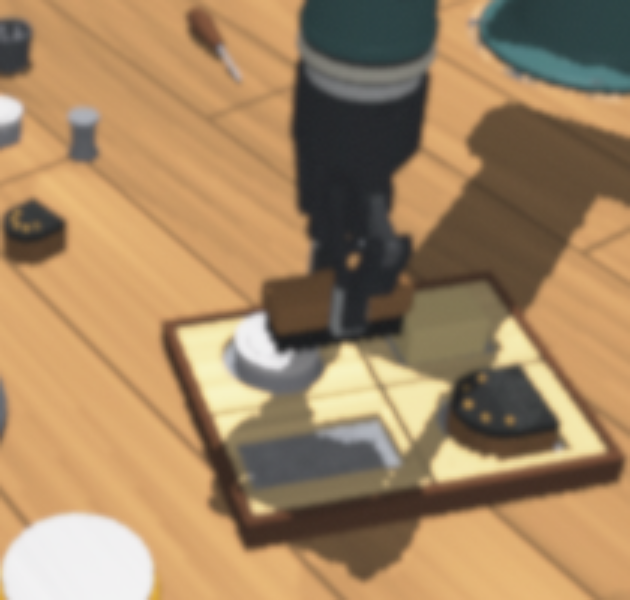

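The brush at (340,310) is held level, in line with its slot at (320,455). Heel, tin and wax are seated.

```bash
python3 -m creep '[[0.04,0.02,0.6,0,0.2],[0,0,0.7,0,0.2],[0,0,0.5,0,0.2],[0,0,0.26,0,0.2],[0,0,0.15,0,0.2],[0,0,0,0,0.2],[0,0,0,0,0.2]]';python3 -m creep '[[0,0,0,0,0.5],[0,0,0,0,0.6],[0,0,0,0,0.65],[0,0,-0.3,0,0.65],[0,0,-0.7,0,0.65],[0,0,-0.9,0,1],[0,0,-0.7,0,1],[0,-0.8,-0.3,0,1],[0,-0.8,0,0,1],[0,-0.8,0,0,1],[0,-0.8,0,0,1],[0,-0.8,0,0,1],[0,-0.8,0,0,1],[0,-0.8,0,0,1],[0,0,0,0,1]]'
python3 - <<'E'
from h import *
t=bot.read_camera("top");s=bot.read_camera("scene")
for n,q in {"heel":[.492,.3427],"tin":[.5767,.2127],"wax":[.4592,.2544],"brush":[.6095,.2995]}.items():
    for p in(t,s):
        m,sc=pick(p,n,proj(p,[*q,.012+SH[n][1]])[0],("small_"+n,) if n in("heel","tin") else ())
        if m is not None: print(n,*[np.round(x,3) for x in fit(n,[(p,m)],q,[-.354],base=.012)])
a=t["pixels"][110:310,40:240,::-1];b=s["pixels"][180:340,240:460,::-1]
cv2.imwrite("pics/end.png",np.hstack([cv2.resize(a,(400,400)),cv2.resize(b,(400,400))]))
E
```

```text
time: 36.33
tool_pos: [0.6089, 0.3015, 0.0321]
tcp_rot: [0.553, 3.091, 0.002]
wrist_force: [-0.0, -0.4, -0.3]
width: 0.39
grip_force: 41.2
time: 38.2
tool_pos: [0.5103, 0.0366, 0.1769]
tcp_rot: [0.558, 3.09, -0.0]
wrist_force: [0.4, 0.3, -0.5]
width: 0.998
grip_force: 0.0
heel [ 0.493  0.343 -0.343] 0.956
heel [ 0.492  0.344 -0.33 ] 0.96
wax [ 0.459  0.255 -0.336] 0.899
brush [ 0.608  0.3   -0.377] 0.826
brush [ 0.607  0.3   -0.373] 0.812
```

View pics/end.png

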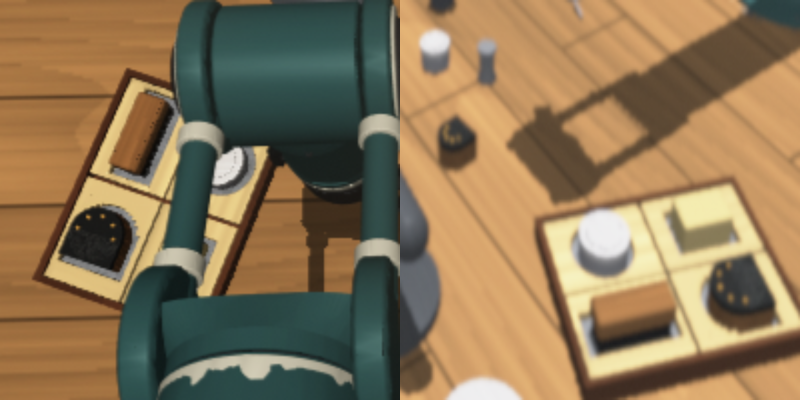

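All four items sit flat in their own recesses: tin (605,240), wax (705,222), brush (635,310), heel (740,288). The small heel (455,135) and small tin (435,50) have not moved, and the arm is clear.

```bash
python3 -c "
from workcell import bot
print(bot.finish_job())"
```

```text
the job is handed in; nothing more can be done
None
```

The larger heel, larger tin, wax block and brush are each in their own caddy recess, flat and right way up; the small heel, small tin and pink look-alikes were left alone, and I handed the job in at about 38 s.

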